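Weigh a part on the two-pan balance

TASK

Weigh the part that lies alone in the grey tray: put it on the balance's rimmed pan and let go so that the pan sinks, then slide bar weights, without ever lifting them, one by one off the ledge onto the other pan until the beam stays level. Push every weight you use fully onto the pan, leave the spare ones on the ledge and the two parts in the black tray, and do not disturb the tape roll and the scissors lying beside the balance.

Things in the scene. Friction and masses are not known exactly. Their poses are not given: they have to be found in the camera images.
- balance: Fixed grey two-pan balance. Origin: centre of its underside; base 120 (x) x 420 (y) x 22 mm. x points away from the robot (within 0.2 rad). Load pan at +y, weight pan at -y, between them a dial tower 150 mm tall (x 26 to 40, y -28 to 28 mm). Before the weight pan a dark steel ledge carries the bar weights: x -193 to -63, y -235 to -35 mm, flat top 84 mm above the bench, no rims.
- ledge_edge (a point): Middle (in y) of the ledge's far edge, at the ledge's top surface, 84 mm above the bench; axes as the balance. The weight pan begins 3 mm beyond (+x).
- weight_pan (a joint): Height of the weight pan above its level place, in m: 0 = beam level, +0.012 = fully up (upper stop), -0.012 = fully down. The load pan moves by the opposite amount; pans stay horizontal wherever the load lies. The beam springs gently towards level (110 N/m at the pan, settles in about 1 s); an excess of 140 g or more on one pan takes it to the stop.
- weight_pan_floor (a point): Centre of the upper face of the weight pan's floor, steel, 120 (x) x 200 (y) mm, moves with the pan; axes as the balance. 10 mm rims at the far side (+x) and both ends, 4 mm thick; the near side to the ledge is open. Floor 70 mm above the bench when level, 82 mm when fully up (then 2 mm below the ledge's top).
- load_pan_floor (a point): Centre of the upper face of the load pan's floor, steel, 150 (x) x 170 (y) mm, moves with the pan; axes as the balance. 10 mm rims, 4 mm thick, on all four sides. Floor 70 mm above the bench when level, 58 mm when fully down.
- job_tray: Fixed grey plastic open tray, 170 (x) x 200 (y) x 24 mm high, walls 5 mm, floor 5 mm thick. Origin: centre of the underside. The part lying in it, whichever of the three that is, is the one to weigh.
- stock_tray: Fixed black plastic open tray in two compartments, 270 (x) x 190 (y) x 24 mm, at the robot's right. Origin: centre of the underside. Holds the two parts that are not to be weighed.
- probe: White plastic scanner probe head, one of three parts; lies flat. 120 mm along x, 36 mm high. Origin: centre of the underside. Grip body 42 mm wide (y) from x -37 to +32 mm; head 54 mm wide to x +60 mm; thin round tail (20 mm) at -x. Grip across y at the origin.
- bracket: Plain aluminium bracket, one of three parts: foot 110 (x) x 42 (y) x 16 mm with a block 34 (x) x 42 (y) mm at its middle rising to 48 mm; two dark screws. Origin: centre of the underside. Grip across y at the origin.
- motor: Small steel motor lying on a foot, one of three parts: round barrel 42 mm across along x (x -50 to +35 mm, axis 27 mm high, top 48 mm), dark square flange 46 mm wide at x +38 mm, short shaft to x +61 mm. Origin: centre of the underside. Grip across y at the origin.
- weight1: Plain brass bar weight, 200 g, 70 (x) x 28 (y) x 13 mm, lying on the ledge with its length towards the weight pan. Origin: centre of its underside. Four equal ones side by side about 48 mm apart. Each part weighs one, two or three of them (within 3 percent); the beam tells which.
- weight2: Bar weight like weight1.
- weight3: Bar weight like weight1.
- weight4: Bar weight like weight1.
- tape_roll: White tape roll lying flat, 80 mm across, 24 mm high; bystander. Origin: centre of the underside.
- scissors: Scissors in a black sheath lying flat, 155 mm long; bystander. Origin near the pivot.
Things that resemble listed ones, but are neither listed nor needed, are in the scene too. What is shaped like the bracket but brown is not meant. Leave any green look-alike of the weight3 alone.

How it is judged:
By the outcome, as a careful person would: the job done as asked, in the order asked, and still so for the second after the job is handed in, with the robot touching nothing.
It also fails if it takes over 64 s, if anything falls off the work surface, if the arm or the gripper's body presses on something with over 40 N, if the wrist force passes 120 N, or if a joint passes its speed limit or range.

ROBOT

A 6-joint arm with a two-finger parallel gripper is mounted at the origin on the work surface. World frame = base frame: x ahead of the robot, y to its left, z up, the work surface at z = 0. Lengths are in mm, angles in rad, forces in N, time in s.
With the tool pointing down it reaches from about 400 to 925 mm from the base axis. Payload 12.5 kg.
Tool frame: the origin (TCP) lies at the centre of the arm's flange, where the gripper is bolted on; the fingertips stand 190 mm ahead of it and the grasp point (between the pads) lies 171 mm ahead of it; z points along the fingers, y is the direction in which the jaws open and shut (so a half turn about z gives the same grasp; the last joint's range is limited). The gripper opens to 95 mm and grips with 3 to 60 N. Pads are 20 mm wide; open, the fingers measure 119 mm over their backs; the gripper's body (75 mm by 180 mm) begins 59 mm behind the grasp point.
Start: joints at [1.069, 0.491, 1.559, -0, 1.092, -0.106], TCP at [240.943, 576.69, 404.761] pointing down, gripper open.
Joint ranges: [-3.1, 3.1], [-0.84, 2.19], [0.05, 2.79], [-1.13, 4.28], [0.06, 2.93], [-2.69, 2.69]. Speed limits (rad/s): [2.22, 2.22, 2.79, 3.14, 3.14, 3.14].

INTERFACE

Orientations are given as [roll, pitch, yaw] about the fixed x, y, z axes, in that order (R = Rz(yaw) Ry(pitch) Rx(roll)).
In Python, from cell import env gives the robot as it stands.
- The arm moves only by the shell command python3 -m pendant 'ROWS'. ROWS is JSON, a list of rows, each an object of numbers: "x", "y", "z": the shift along the tool's x, y, z in units of 150 mm (1.0 is 150 mm); "rx", "ry", "rz": the turn, a rotation vector about the tool's x, y, z in units of 45 degrees (1.0 is 45 degrees); "jaw": the opening, from 0 (shut) to 1 (fully open). In form: [{"x": .., "y": .., "z": .., "rx": .., "ry": .., "rz": .., "jaw": ..}, ...]. A call has 1 to 10 rows; each row is the pose to reach, as a shift and turn from the pose commanded when the call began, along the tool's axes at that moment; what a row does not reach only later rows make up. A row lasts 1/8 s, in which the tool goes at most 62.5 mm and 10.7 degrees, less where a joint would pass 70% of its speed; a pose out of reach is approached as far as the arm can. A call with a number of a shift or a turn outside -1 to 1 is refused whole. A call with a gripper value outside its range is refused whole. The fingers move at their own pace and stop on an object; the grip force is fixed at half the most. Time passes only in rows, so rows that repeat a pose let the fingers close. It gives the time, the measured TCP pose, the force and the opening at its end, in the units of the state.
- env.state(): the state, without advancing time (a new reading comes with each control period).
- env.read_camera(name): name is "side" or "top" or "wrist"; returns a dict with "img" (420x560x3 uint8, red, green, blue), "fx", "fy", "cx", "cy" (pixels), "D" ([k1, k2, p1, p2, k3] as OpenCV has them; the pictures are not rectified), "rvec" (rotation vector, rad) and "tvec" (3), from world to camera coordinates, as OpenCV has them. Camera axes: x right, y down, z forward; pixel columns grow to the right and rows downward; lengths in mm; the calibration is good to about 2 mm. A picture is of the moment at which its call begins. There is no depth.
- env.job_done(): hands the job in, once; it reports no verdict.
The state is a dict: "t": time; "joints": joint angles; "qvel": joint speeds; "tau": joint torques, N m; "eef_pos": TCP position; "tcp_rot": TCP orientation; "ft_force": force on the tool from outside, world axes, zero at the start; "moment": the same for the moment, N m; "opening": opening from 0.0 (shut) to 1.0 (fully open).
Only numpy, scipy, OpenCV 4.12 (cv2) and the standard library are available. Lean on these libraries where they do the work, as an engineer would, in place of code of your own. Each camera call takes 0.05 s, during which the arm holds its last target.

## Working session

There is one attempt and no reset: what is moved stays moved. The work goes in short steps, Python scripts to look and compute and a shell command to move; the robot and the scene stay as the last step left them, time stands still between calls to the robot, and variables do not carry over. Pictures are saved under pics/ and viewed, and the job is handed in when it is done.

```bash
ls; mkdir -p pics
python3 - <<'E'
from cell import env
import cv2
s=env.state(); print(s)
for n in ("top","side","wrist"):
    c=env.read_camera(n); cv2.imwrite(f"pics/{n}0.png",c["img"][:,:,::-1])
    print(n,{k:c[k] for k in c if k!="img"})
E
```

```text
pics
{'t': 0.0, 'joints': array([ 1.06938319e+00,  4.91552755e-01,  1.55947728e+00, -4.47496904e-05,
        1.09168709e+00, -1.05620979e-01]), 'qvel': array([ 0.00076668,  0.00057996,  0.00020932, -0.00036578, -0.00016724,
       -0.00114877]), 'tau': array([-3.89990397e-03, -6.12638354e+01, -2.58187115e+01,  6.91193040e-02,
        4.80989506e-02, -1.10467017e-04]), 'eef_pos': array([240.935724  , 576.64731588, 404.1562694 ]), 'tcp_rot': array([-3.14047026e+00, -7.90810859e-05,  2.74582110e+00]), 'ft_force': array([-0.16466695,  0.03175197,  0.89208277]), 'moment': array([ 0.00860121, -0.00161415, -0.03401706]), 'opening': 1.0018694265571728}
top {'fx': 470.9899328978789, 'fy': 470.9899328978789, 'cx': 281.144880005945, 'cy': 205.28068999766856, 'D': array([-0.01878361,  0.        ,  0.        ,  0.        ,  0.        ]), 'rvec': array([ 2.15659732, -2.17198804,  0.11618099]), 'tvec': array([ -27.372237  ,  528.91895898, 1137.82902208])}
side {'fx': 532.5053704677407, 'fy': 532.5053704677407, 'cx': 274.17612442298474, 'cy': 205.7415058013821, 'D': array([-0.01199521,  0.        ,  0.        ,  0.        ,  0.        ]), 'rvec': array([ 2.14722622, -0.43032168,  0.25301638]), 'tvec': array([-501.54976866,  161.34054091, 1308.41516705])}
wrist {'fx': 314.3896652570929, 'fy': 314.3896652570929, 'cx': 277.9874723645599, 'cy': 205.43790294552628, 'D': array([-0.06702714,  0.        ,  0.        ,  0.        ,  0.        ]), 'rvec': array([-2.42697879, -1.6176488 , -0.21195837]), 'tvec': array([-625.27737099,  -28.77131926,  388.69353195])}
```

View pics/top0.png

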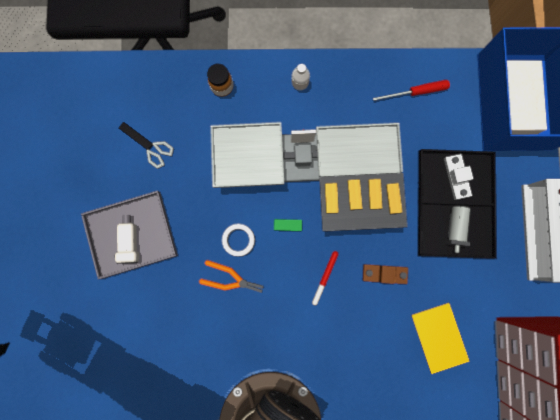

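View pics/side0.png

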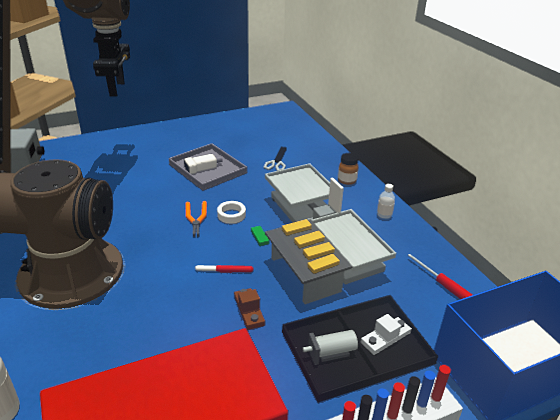

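View pics/wrist0.png

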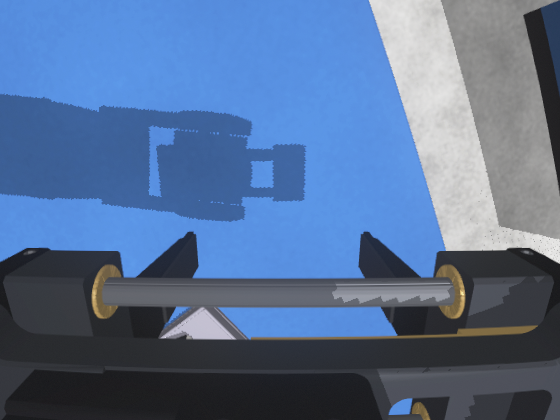

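The top view shows the grey tray at (128,235) holding a white part. The load pan is at (247,155), the weight pan at (360,150) and the ledge with four brass bars at (332..395,195). The green look-alike is at (288,225), the brown one at (385,274), and the black tray at (457,203) holds the motor and bracket. The tape is at (238,240) and the scissors at (150,145).

The part to weigh is the white one at (125,240). I'll measure and confirm it in a crop.

```bash
cat > h.py <<'E'
import numpy as np, cv2
from cell import env
def cam(n,f=None):
    c=env.read_camera(n)
    if f: cv2.imwrite(f,c["img"][:,:,::-1])
    c["K"]=np.array([[c["fx"],0,c["cx"]],[0,c["fy"],c["cy"]],[0,0,1.]])
    c["R"]=cv2.Rodrigues(c["rvec"])[0]; c["C"]=-c["R"].T@c["tvec"]
    return c
def ray(c,p):
    u=cv2.undistortPoints(np.array(p,float).reshape(-1,1,2),c["K"],c["D"]).reshape(-1,2)
    d=np.c_[u,np.ones(len(u))]@c["R"]; return d
def plane(c,p,z):
    d=ray(c,p); return c["C"]+d*((z-c["C"][2])/d[:,2])[:,None]
def proj(c,P):
    return cv2.projectPoints(np.array(P,float).reshape(-1,1,3),c["rvec"],c["tvec"],c["K"],c["D"])[0].reshape(-1,2)
def crop(c,x0,y0,x1,y1,k,f):
    cv2.imwrite(f,cv2.resize(c["img"][y0:y1,x0:x1,::-1],None,fx=k,fy=k,interpolation=cv2.INTER_CUBIC))
E
python3 - <<'E'
from h import *
c=cam("top"); print(c["C"])
crop(c,75,185,185,285,6,"pics/c1.png"); crop(c,205,115,415,240,3.8,"pics/c2.png")
hsv=cv2.cvtColor(c["img"],cv2.COLOR_RGB2HSV)
m=cv2.inRange(hsv,(15,120,120),(30,255,255)); m[:, :310]=0; m[:,410:]=0; m[240:]=0;m[:170]=0
for q in cv2.findContours(m,cv2.RETR_EXTERNAL,cv2.CHAIN_APPROX_NONE)[0]:
    if cv2.contourArea(q)<50: continue
    r=cv2.minAreaRect(plane(c,q.reshape(-1,2),97)[:,:2].astype(np.float32)); print("bar",r)
w=cv2.inRange(hsv,(0,0,190),(180,60,255)); w[:,:95]=0;w[:,170:]=0;w[:200]=0;w[270:]=0
for q in cv2.findContours(w,cv2.RETR_EXTERNAL,cv2.CHAIN_APPROX_NONE)[0]:
    if cv2.contourArea(q)<50: continue
    print("probe",cv2.boundingRect(q),cv2.minAreaRect(plane(c,q.reshape(-1,2),36+5)[:,:2].astype(np.float32)))
E
```

```text
[ 401.53272187  -32.96597242 1188.63119005]
bar ((536.7870483398438, -294.9026794433594), (70.11759185791016, 28.828447341918945), 5.274592876434326)
bar ((538.7969970703125, -147.85008239746094), (28.09591293334961, 68.50867462158203), 89.01266479492188)
bar ((547.4749755859375, -250.56182861328125), (69.23353576660156, 28.943315505981445), 1.418082356452942)
bar ((546.4977416992188, -202.91958618164062), (70.03929138183594, 29.154521942138672), 3.434706449508667)
probe (115, 224, 20, 38) ((439.2729187011719, 351.2393493652344), (90.5033187866211, 46.3974494934082), 1.4816503524780273)
```

View pics/c1.png

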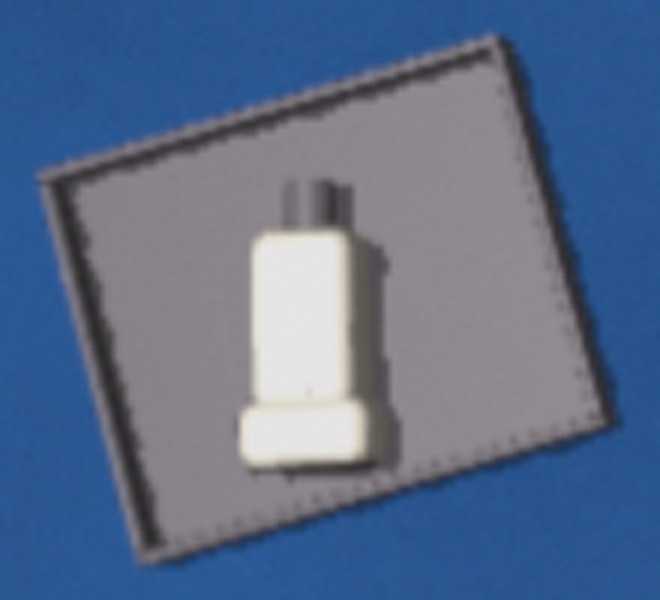

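View pics/c2.png

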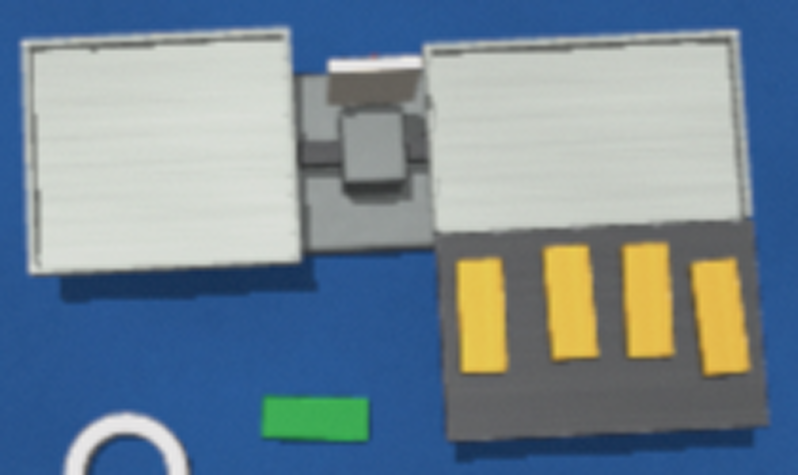

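The crop confirms it: white grip body, wider head towards the robot and a dark tail, so this is the probe. c2 shows the load pan corners at about (22..302, 28..272), and the ledge with four bars and its far edge running (437,233)–(752,218). The green bar is off the ledge. Next I'll compute the balance pose.

Run:
```python
from h import *
c=cam("top")
f=lambda P,s,o: np.array(P)/s+np.array(o)-0.5+0.5/s
lp=plane(c,f([(22,40),(290,28),(302,264),(30,273)],3.8,(205,115)),80); print("load rim",lp.round(1),lp.mean(0))
ld=plane(c,f([(437,233),(752,219),(768,427),(448,441)],3.8,(205,115)),84); print("ledge",ld.round(1),ld.mean(0))
print(np.linalg.norm(np.diff(lp,axis=0),axis=1),np.linalg.norm(np.diff(ld,axis=0),axis=1))
wp=plane(c,f([(423,45),(740,32)],3.8,(205,115)),80);print("wp",wp)
for v in (lp[0]-lp[1],lp[3]-lp[2],ld[0]-ld[1],ld[3]-ld[2],wp[0]-wp[1]): print(np.degrees(np.arctan2(-v[0],v[1])))
hsv=cv2.cvtColor(c["img"],cv2.COLOR_RGB2HSV)
w=cv2.inRange(hsv,(0,0,190),(180,60,255)); w[:,:95]=0;w[:,170:]=0;w[:200]=0;w[270:]=0
for r0,r1 in ((226,228),(230,240),(241,248),(254,259)):
    ys,xs=np.nonzero(w[r0:r1]);pts=[(xs[ys==i].min()/2+xs[ys==i].max()/2,i+r0) for i in range(r1-r0)]
    wd=[xs[ys==i].max()-xs[ys==i].min()+1 for i in range(r1-r0)]
    print(plane(c,[np.mean(pts,0)],41).round(1),np.mean(wd))
s=cam("side"); crop(s,165,135,250,195,8,"pics/c3.png"); print(proj(s,[451,351,41]),proj(s,[391,351,20]))
```

```text
load rim [[719.1 138.3  80. ]
 [725.5 -32.1  80. ]
 [573.7 -38.6  80. ]
 [569.3 131.8  80. ]] [646.92255051  49.83463292  80.        ]
ledge [[ 592.1 -123.1   84. ]
 [ 599.6 -320.6   84. ]
 [ 469.2 -325.9   84. ]
 [ 462.  -127.9   84. ]] [ 530.73429492 -224.37203514   84.        ]
[170.57778416 151.9242468  170.46429699] [197.58964507 130.51518321 198.17612434]
wp [[ 713.81833212 -116.53706641   80.        ]
 [ 720.97086908 -318.35415772   80.        ]]
2.164351346181796
1.4882847185528154
2.175839082834116
2.0754454317272026
2.0297524243082856
[[477.9 353.6  41. ]] 15.0
[[458.4 351.8  41. ]] 16.0
[[435.2 351.2  41. ]] 16.0
[[406.2 350.4  41. ]] 20.0
[[203.61162879 157.60254518]] [[185.79785861 166.76992391]]
```

View pics/c3.png

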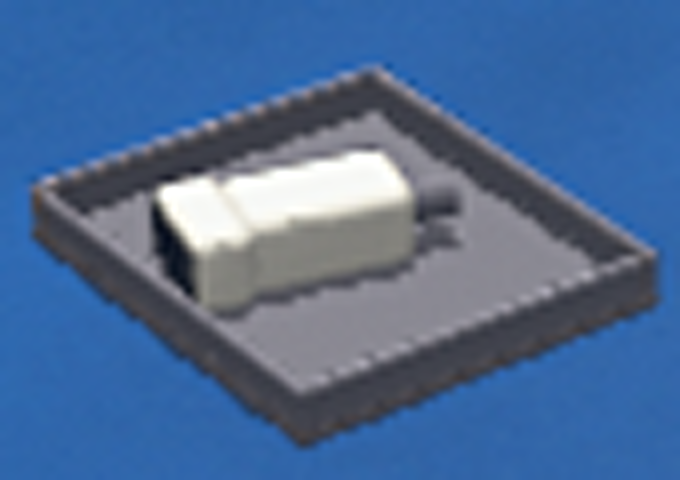

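The probe points its head towards the robot. Its grip origin is about (451,351), its underside at z=5 and its yaw about 2° off −x. The balance origin is about (653.7,−84.8) with yaw 0.037, and its sizes agree with the spec (pan 170.6×152, ledge 198×130.5 mm). First I'll approach halfway.

```bash
python3 -m pendant '[{"x":-0.97,"y":-0.43,"z":0.4,"rz":-0.55},{"x":-0.97,"y":-0.43,"z":0.4,"rz":-0.55},{"x":-0.97,"y":-0.43,"z":0.4,"rz":-0.55},{"x":-0.97,"y":-0.43,"z":0.4,"rz":-0.55}]'
```

```text
invalid input
```

```bash
python3 -m pendant '[{"x":-0.97,"y":-0.43,"z":0.4,"rx":0,"ry":0,"rz":-0.55,"jaw":1},{"x":-0.97,"y":-0.43,"z":0.4,"rx":0,"ry":0,"rz":-0.55,"jaw":1},{"x":-0.97,"y":-0.43,"z":0.4,"rx":0,"ry":0,"rz":-0.55,"jaw":1},{"x":-0.97,"y":-0.43,"z":0.4,"rx":0,"ry":0,"rz":-0.55,"jaw":1}]'
```

```text
t: 0.8
eef_pos: [352.1, 459.2, 343.6]
tcp_rot: [-3.14, -0.001, -3.108]
ft_force: [0.4, 0.8, 0.8]
opening: 1.001
```

```bash
python3 -m pendant '[{"x":-0.644,"y":-0.758,"z":0.5,"rx":0,"ry":0,"rz":0,"jaw":1},{"x":-0.644,"y":-0.758,"z":0.5,"rx":0,"ry":0,"rz":0,"jaw":1},{"x":-0.644,"y":-0.758,"z":0.5,"rx":0,"ry":0,"rz":0,"jaw":1},{"x":-0.644,"y":-0.758,"z":0.5,"rx":0,"ry":0,"rz":0,"jaw":1}]'
python3 - <<'E'
from h import *
s=env.state(); print(s["eef_pos"],s["tcp_rot"],s["ft_force"],s["joints"])
c=cam("wrist","pics/w1.png")
E
```

```text
t: 1.3
eef_pos: [452.1, 350.0, 268.8]
tcp_rot: [-3.141, -0.001, -3.109]
ft_force: [-0.4, 0.9, -0.5]
opening: 1.001
[452.05384821 350.0010133  268.77898093] [-3.14089471e+00 -1.37043895e-03 -3.10865711e+00] [-0.40512823  0.94433919 -0.45991099] [ 5.43305469e-01  5.87707093e-01  1.82177939e+00  9.02884658e-05
  7.33642916e-01 -1.06049398e+00]
```

View pics/w1.png

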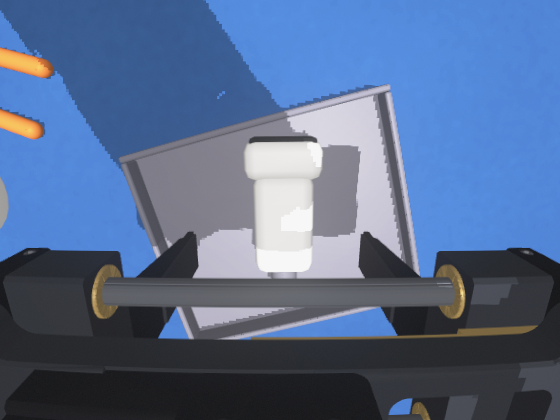

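The probe sits centred between the fingers (about (283,205)) and is aligned. Descend and close.

```bash
python3 -m pendant '[{"x":0,"y":0,"z":0.3,"rx":0,"ry":0,"rz":0,"jaw":1},{"x":0,"y":0,"z":0.45,"rx":0,"ry":0,"rz":0,"jaw":1},{"x":0,"y":0,"z":0.45,"rx":0,"ry":0,"rz":0,"jaw":0},{"x":0,"y":0,"z":0.45,"rx":0,"ry":0,"rz":0,"jaw":0},{"x":0,"y":0,"z":0.45,"rx":0,"ry":0,"rz":0,"jaw":0},{"x":0,"y":0,"z":0.45,"rx":0,"ry":0,"rz":0,"jaw":0}]'
python3 - <<'E'
from h import *
print(env.state()["moment"],env.state()["ft_force"])
E
```

```text
t: 2.1
eef_pos: [451.0, 351.1, 203.1]
tcp_rot: [3.141, 0.001, -3.105]
ft_force: [0.1, 0.5, -0.3]
opening: 0.638
[ 0.02630961 -0.01928222  0.01912861] [ 0.14177338  0.51441925 -0.32735251]
```

```bash
python3 -m pendant '[{"x":0,"y":0,"z":0,"rx":0,"ry":0,"rz":0,"jaw":0},{"x":0,"y":0,"z":0,"rx":0,"ry":0,"rz":0,"jaw":0},{"x":0,"y":0,"z":0,"rx":0,"ry":0,"rz":0,"jaw":0},{"x":0,"y":0,"z":0,"rx":0,"ry":0,"rz":0,"jaw":0},{"x":0,"y":0,"z":0,"rx":0,"ry":0,"rz":0,"jaw":0}]'
```

```text
t: 2.72
eef_pos: [451.1, 351.0, 202.5]
tcp_rot: [3.141, 0.001, -3.105]
ft_force: [-0.2, 1.4, 5.8]
opening: 0.442
```

```bash
python3 -m pendant '[{"x":0,"y":0,"z":-0.3,"rx":0,"ry":0,"rz":0,"jaw":0},{"x":-0.2,"y":-0.3,"z":-0.7,"rx":0,"ry":0,"rz":0,"jaw":0},{"x":-0.5,"y":-0.6,"z":-0.87,"rx":0,"ry":0,"rz":0,"jaw":0},{"x":-0.8,"y":-0.98,"z":-0.87,"rx":0,"ry":0,"rz":0,"jaw":0},{"x":-0.8,"y":-0.98,"z":-0.87,"rx":0,"ry":0,"rz":0,"jaw":0},{"x":-0.8,"y":-0.98,"z":-0.87,"rx":0,"ry":0,"rz":0,"jaw":0},{"x":-0.8,"y":-0.98,"z":-0.87,"rx":0,"ry":0,"rz":0,"jaw":0}]'
python3 - <<'E'
from h import *
s=env.state();print(s["ft_force"],s["moment"],s["eef_pos"],s["tcp_rot"])
cam("wrist","pics/w2.png")
E
```

```text
t: 3.6
eef_pos: [575.7, 208.6, 332.1]
tcp_rot: [-3.141, -0.002, -3.106]
ft_force: [-1.0, -0.2, -2.0]
opening: 0.439
[-0.99950518 -0.1858885  -1.99293998] [ 0.07652929 -0.03252908  0.01046006] [575.70365479 208.60470497 332.0622181 ] [-3.14140140e+00 -1.63458954e-03 -3.10551149e+00]
```

View pics/w2.png

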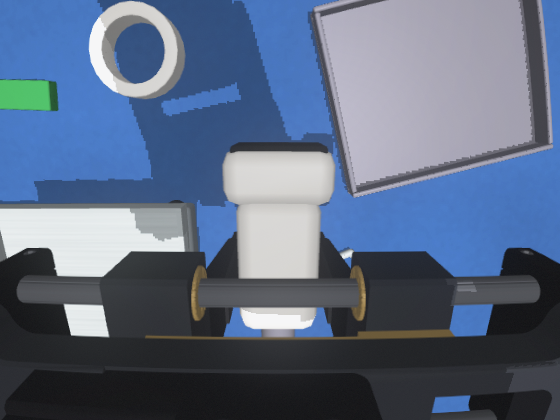

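The probe is held and the tray is empty. On to the load pan.

```bash
python3 -m pendant '[{"x":-0.2,"y":-0.4,"z":0,"rx":0,"ry":0,"rz":0,"jaw":0},{"x":-0.4,"y":-0.8,"z":0,"rx":0,"ry":0,"rz":0,"jaw":0},{"x":-0.44,"y":-1,"z":0,"rx":0,"ry":0,"rz":0,"jaw":0},{"x":-0.44,"y":-1,"z":0,"rx":0,"ry":0,"rz":0,"jaw":0}]' && python3 -m pendant '[{"x":0,"y":-0.073,"z":0.2,"rx":0,"ry":0,"rz":0,"jaw":0},{"x":0,"y":-0.073,"z":0.36,"rx":0,"ry":0,"rz":0,"jaw":0},{"x":0,"y":-0.073,"z":0.36,"rx":0,"ry":0,"rz":0,"jaw":0},{"x":0,"y":-0.073,"z":0.36,"rx":0,"ry":0,"rz":0,"jaw":0},{"x":0,"y":-0.073,"z":0.36,"rx":0,"ry":0,"rz":0,"jaw":0}]'
python3 - <<'E'
from h import *
s=env.state();print(s["ft_force"],s["moment"],s["eef_pos"],s["tcp_rot"])
c=cam("top");crop(c,180,100,420,260,3.3,"pics/t2.png")
c=cam("side");crop(c,230,140,430,310,3.5,"pics/s2.png")
E
```

```text
t: 4.15
eef_pos: [647.8, 59.5, 332.2]
tcp_rot: [-3.141, -0.001, -3.107]
ft_force: [-0.5, 0.3, -1.5]
opening: 0.438
t: 4.78
eef_pos: [648.0, 50.6, 279.9]
tcp_rot: [3.142, 0.002, -3.105]
ft_force: [0.6, 0.0, -2.1]
opening: 0.439
[ 0.64463242  0.00710619 -2.06259558] [ 0.09413659 -0.04042929 -0.04337447] [648.03516457  50.56393441 279.92105594] [ 3.14155233e+00  1.66006204e-03 -3.10469996e+00]
```

View pics/t2.png

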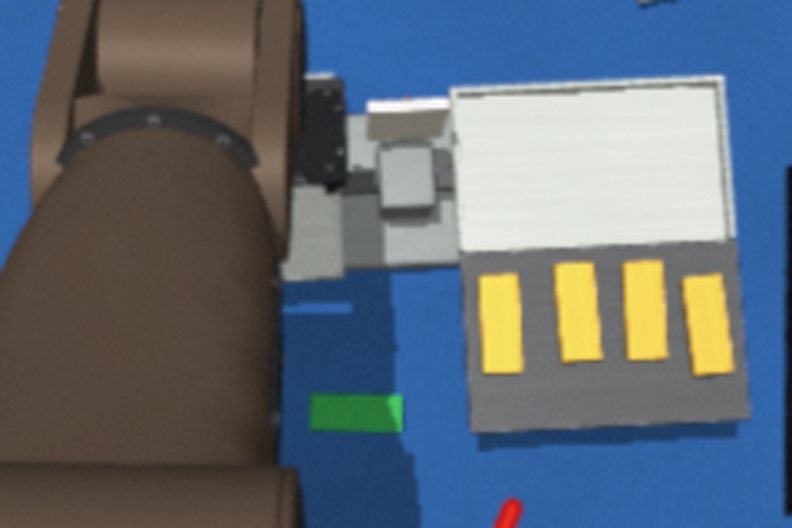

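View pics/s2.png

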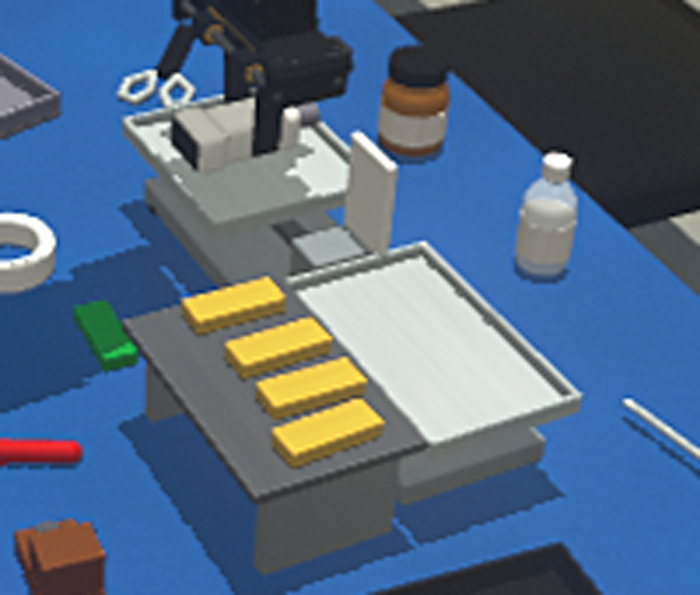

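The side view shows the probe hovering in the middle of the load pan, with the beam level. Lower it, release, then rise.

```bash
python3 -m pendant '[{"x":0,"y":0,"z":0.06,"rx":0,"ry":0,"rz":0,"jaw":0},{"x":0,"y":0,"z":0.083,"rx":0,"ry":0,"rz":0,"jaw":0},{"x":0,"y":0,"z":0.083,"rx":0,"ry":0,"rz":0,"jaw":0},{"x":0,"y":0,"z":0.083,"rx":0,"ry":0,"rz":0,"jaw":0.8},{"x":0,"y":0,"z":0.083,"rx":0,"ry":0,"rz":0,"jaw":0.8},{"x":0,"y":0,"z":0.083,"rx":0,"ry":0,"rz":0,"jaw":0.8},{"x":0,"y":0,"z":0.083,"rx":0,"ry":0,"rz":0,"jaw":0.8},{"x":0,"y":0,"z":0.083,"rx":0,"ry":0,"rz":0,"jaw":0.8}]' && python3 -m pendant '[{"x":0,"y":0,"z":-0.3,"rx":0,"ry":0,"rz":0,"jaw":0.8},{"x":0,"y":0,"z":-0.6,"rx":0,"ry":0,"rz":0,"jaw":0.8},{"x":0,"y":-0.4,"z":-0.6,"rx":0,"ry":0,"rz":0,"jaw":0},{"x":0.2,"y":-0.8,"z":-0.6,"rx":0,"ry":0,"rz":0,"jaw":0},{"x":0.4,"y":-1,"z":-0.6,"rx":0,"ry":0,"rz":0,"jaw":0},{"x":0.8,"y":-1,"z":-0.6,"rx":0,"ry":0,"rz":0,"jaw":0},{"x":0.8,"y":-1,"z":-0.6,"rx":0,"ry":0,"rz":0,"jaw":0}]'
python3 - <<'E'
from h import *
s=env.state();print(s["eef_pos"],s["tcp_rot"],s["joints"],s["opening"])
c=cam("top");crop(c,180,100,420,260,3.3,"pics/t3.png")
c=cam("side");crop(c,230,140,430,310,3.5,"pics/s3.png")
E
```

```text
t: 5.88
eef_pos: [648.0, 49.9, 266.3]
tcp_rot: [3.142, 0.0, -3.105]
ft_force: [0.1, -0.5, -1.1]
opening: 0.796
t: 6.75
eef_pos: [530.4, -104.6, 356.3]
tcp_rot: [3.141, -0.002, -3.107]
ft_force: [-0.1, -0.4, 0.6]
opening: 0.328
[ 530.40824596 -104.61563068  356.32249384] [ 3.14067570e+00 -2.44350958e-03 -3.10728387e+00] [-3.16939046e-01  4.29682119e-01  1.82153587e+00  2.59691719e-05
  8.92984478e-01 -1.92205934e+00] 0.32810831485457537
```

View pics/t3.png

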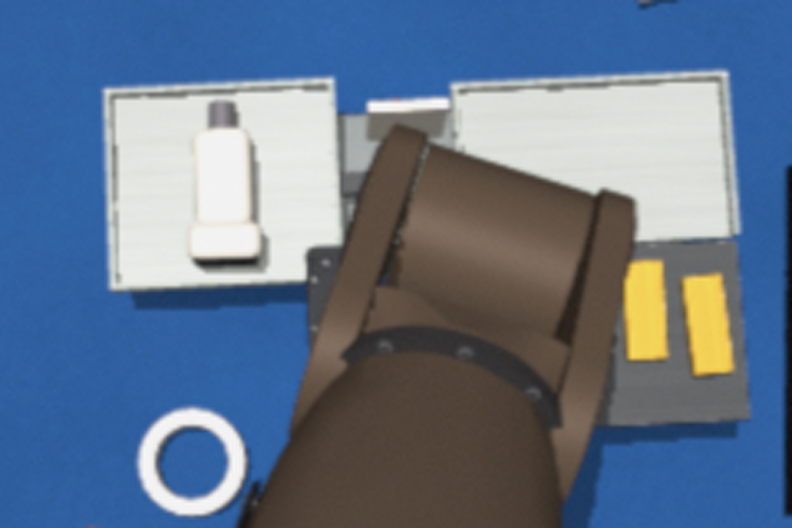

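View pics/s3.png

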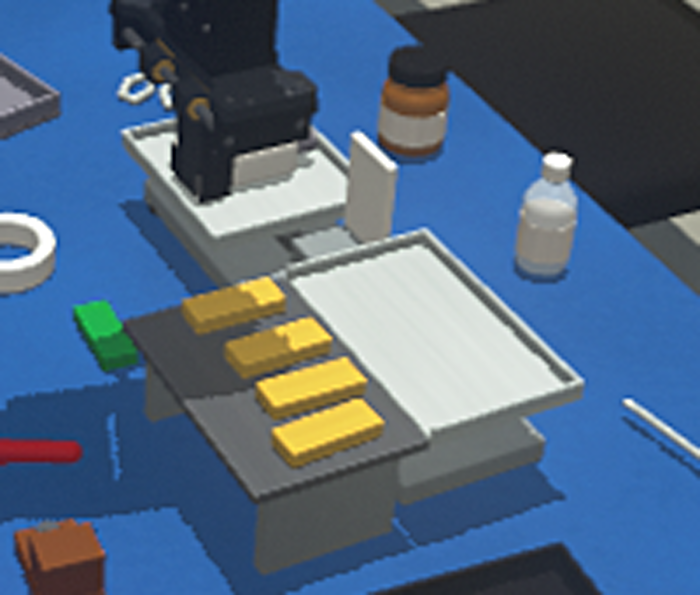

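The load pan has sunk with the probe lying flat in it, and the weight pan is up. While carrying it, the wrist read about −2 N, which suggests roughly one weight; the beam will decide.

I'll start with bar C, the third from the left, because it is straight and well away from the tower. First the arm goes behind it.

```bash
python3 -m pendant '[{"x":0.2,"y":-0.35,"z":0,"rx":0,"ry":0,"rz":0,"jaw":0},{"x":0.374,"y":-0.7,"z":0,"rx":0,"ry":0,"rz":0,"jaw":0},{"x":0.374,"y":-0.978,"z":0,"rx":0,"ry":0,"rz":0,"jaw":0},{"x":0.374,"y":-0.978,"z":0,"rx":0,"ry":0,"rz":0,"jaw":0},{"x":0.374,"y":-0.978,"z":0.3,"rx":0,"ry":0,"rz":0,"jaw":0},{"x":0.374,"y":-0.978,"z":0.48,"rx":0,"ry":0,"rz":0,"jaw":0},{"x":0.374,"y":-0.978,"z":0.48,"rx":0,"ry":0,"rz":0,"jaw":0}]'
python3 - <<'E'
from h import *
s=env.state();print(s["eef_pos"],s["tcp_rot"],s["opening"],s["joints"][5])
c=cam("side");crop(c,230,140,430,310,3.5,"pics/s4.png")
c=cam("wrist","pics/w4.png")
E
```

```text
t: 7.72
eef_pos: [483.4, -252.1, 282.7]
tcp_rot: [3.14, -0.002, -3.104]
ft_force: [0.4, 0.1, 0.4]
opening: 0.009
[ 483.42230023 -252.09225349  282.74570768] [ 3.13950850e+00 -2.49918535e-03 -3.10419723e+00] 0.008657331505569351 -2.2102675119651796
```

View pics/s4.png

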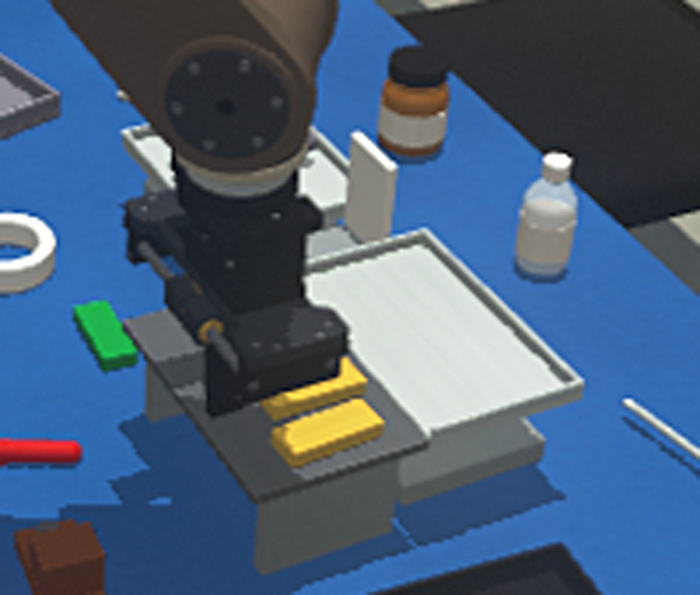

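View pics/w4.png

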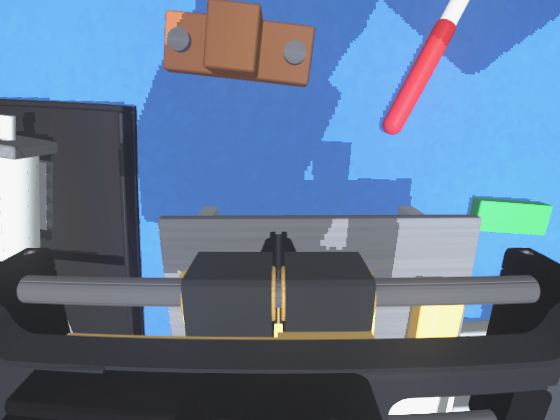

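The closed fingers stand behind bar C (side view tip about (225,400)), with local y −161 against the bar's −162. Lower to about 86 mm and push.

```bash
python3 -m pendant '[{"x":0,"y":0,"z":0.04,"rx":0,"ry":0,"rz":0,"jaw":0},{"x":-0.1,"y":0,"z":0.04,"rx":0,"ry":0,"rz":0,"jaw":0},{"x":-0.15,"y":0,"z":0.04,"rx":0,"ry":0,"rz":0,"jaw":0},{"x":-0.25,"y":0,"z":0.04,"rx":0,"ry":0,"rz":0,"jaw":0},{"x":-0.38,"y":0,"z":0.04,"rx":0,"ry":0,"rz":0,"jaw":0},{"x":-0.5,"y":0,"z":0.04,"rx":0,"ry":0,"rz":0,"jaw":0},{"x":-0.62,"y":0,"z":0.04,"rx":0,"ry":0,"rz":0,"jaw":0},{"x":-0.82,"y":0,"z":0.04,"rx":0,"ry":0,"rz":0,"jaw":0},{"x":-0.82,"y":0,"z":0.04,"rx":0,"ry":0,"rz":0,"jaw":0}]'
python3 - <<'E'
from h import *
s=env.state();print(s["eef_pos"],s["tcp_rot"])
c=cam("side");crop(c,230,140,430,310,3.5,"pics/s5.png")
E
```

```text
t: 8.95
eef_pos: [607.5, -248.1, 278.0]
tcp_rot: [-3.141, 0.001, -3.104]
ft_force: [-0.4, 0.1, 0.2]
opening: 0.005
[ 607.45714317 -248.09181846  278.02777096] [-3.14120827e+00  1.28283441e-03 -3.10440161e+00]
```

View pics/s5.png

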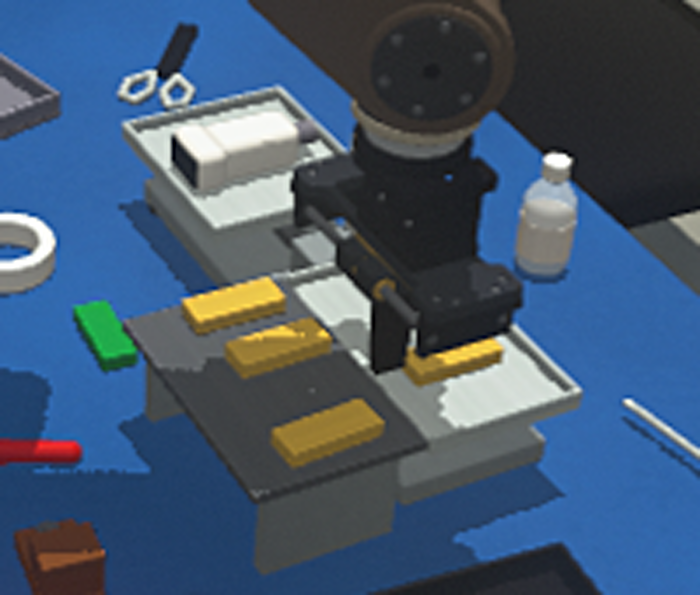

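The bar left the ledge and the finger is clear of it. Retreat, let it settle and look.

```bash
python3 -m pendant '[{"x":0.05,"y":0,"z":-0.2,"rx":0,"ry":0,"rz":0,"jaw":0},{"x":0.3,"y":0.2,"z":-0.5,"rx":0,"ry":0,"rz":0,"jaw":0},{"x":0.6,"y":0.5,"z":-0.5,"rx":0,"ry":0,"rz":0,"jaw":0},{"x":0.8,"y":0.9,"z":-0.5,"rx":0,"ry":0,"rz":0,"jaw":0},{"x":0.8,"y":1,"z":-0.5,"rx":0,"ry":0,"rz":0,"jaw":0},{"x":0.8,"y":1,"z":-0.5,"rx":0,"ry":0,"rz":0,"jaw":0},{"x":0.8,"y":1,"z":-0.5,"rx":0,"ry":0,"rz":0,"jaw":0},{"x":0.8,"y":1,"z":-0.5,"rx":0,"ry":0,"rz":0,"jaw":0}]'
python3 - <<'E'
from h import *
c=cam("top");crop(c,180,100,420,260,3.3,"pics/t6.png")
c=cam("side");crop(c,230,140,430,310,3.5,"pics/s6.png")
E
```

```text
t: 10.0
eef_pos: [480.5, -103.7, 353.1]
tcp_rot: [3.141, -0.0, -3.106]
ft_force: [0.3, -1.1, -1.0]
opening: 0.004
```

View pics/t6.png

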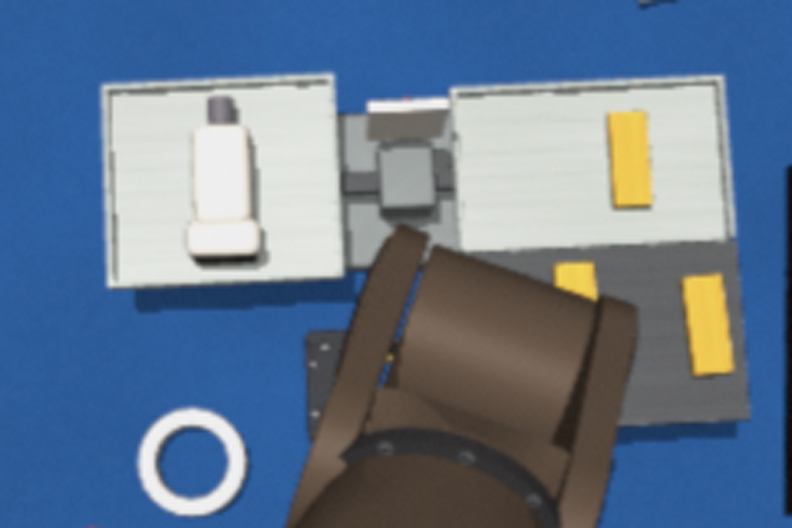

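View pics/s6.png

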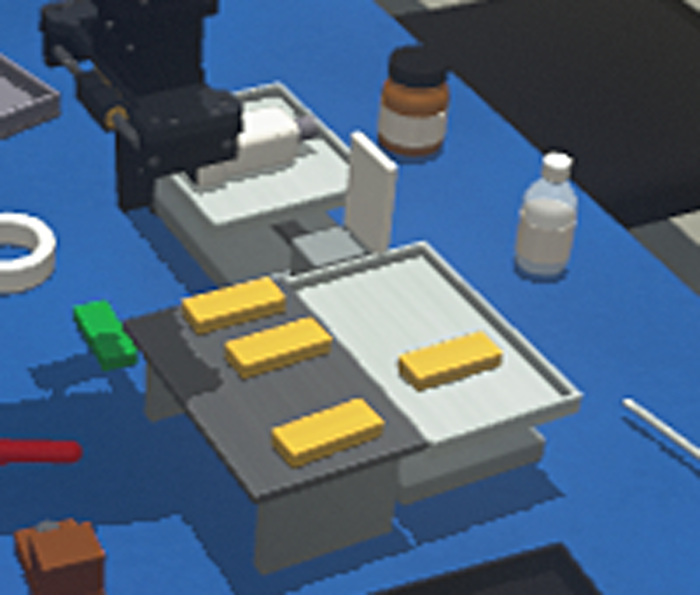

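Bar C lies fully on the pan, at (630,160) in the top crop, and the pan corners are back where they were with the beam level: side (427,243)/(579,397), against (425,230)/(582,385) when up. I'll quantify this after a short wait with the arm raised a little more.

```bash
python3 -m pendant '[{"x":0,"y":0,"z":-0.2,"rx":0,"ry":0,"rz":0,"jaw":0},{"x":0.1,"y":0.3,"z":-0.4,"rx":0,"ry":0,"rz":0,"jaw":0},{"x":0.1,"y":0.6,"z":-0.4,"rx":0,"ry":0,"rz":0,"jaw":0},{"x":0.1,"y":1,"z":-0.4,"rx":0,"ry":0,"rz":0,"jaw":0},{"x":0.1,"y":1,"z":-0.4,"rx":0,"ry":0,"rz":0,"jaw":0},{"x":0.1,"y":1,"z":-0.4,"rx":0,"ry":0,"rz":0,"jaw":0},{"x":0.1,"y":1,"z":-0.4,"rx":0,"ry":0,"rz":0,"jaw":0},{"x":0.1,"y":1,"z":-0.4,"rx":0,"ry":0,"rz":0,"jaw":0}]'
python3 - <<'E'
from h import *
c=cam("side","pics/s7f.png"); t=cam("top","pics/t7f.png")
crop(t,80,100,500,300,1.9,"pics/t7.png")
b=cv2.imread("pics/side0.png",0)[210:290,320:400]
n=cv2.imread("pics/s7f.png",0)
# far/right rim edge shift against the initial level picture, and per-mm scale
for nm,(y0,y1,x0,x1) in {"weight pan far rim":(208,260,348,398)}.items():
    a=cv2.imread("pics/side0.png",0)[y0:y1,x0:x1].astype(np.float32); d=n[y0:y1,x0:x1].astype(np.float32)
    print(nm,cv2.phaseCorrelate(a,d,cv2.createHanningWindow(a.shape[::-1],cv2.CV_32F)))
print("px per 12mm:",proj(c,[[715,-260,80],[715,-260,92]]))
hsv=cv2.cvtColor(t["img"],cv2.COLOR_RGB2HSV)
m=cv2.inRange(hsv,(15,120,120),(30,255,255)); m[:, :310]=0; m[:,410:]=0; m[240:]=0;m[:115]=0
R=np.array([[.9993,.0363],[-.0363,.9993]])
for q in cv2.findContours(m,cv2.RETR_EXTERNAL,cv2.CHAIN_APPROX_NONE)[0]:
    if cv2.contourArea(q)<50: continue
    r=cv2.minAreaRect(plane(t,q.reshape(-1,2),83 if q[:,0,1].mean()<170 else 97)[:,:2].astype(np.float32)); print("bar local",R@(np.array(r[0])-[653.7,-84.8]),r[1:])
E
```

```text
t: 11.1
eef_pos: [460.1, 45.4, 413.2]
tcp_rot: [3.142, -0.0, -3.107]
ft_force: [0.1, -0.0, 0.1]
opening: 0.001
weight pan far rim ((0.09563409446374393, -0.022074575586632506), 0.6205418752740931)
px per 12mm: [[379.78949375 239.7524495 ]
 [380.44800213 235.9028399 ]]
bar local [-124.58141897 -205.57290956] ((70.34872436523438, 29.119403839111328), 5.277313232421875)
bar local [-117.11128882  -58.83496833] ((28.09591293334961, 68.50867462158203), 89.01266479492188)
bar local [-111.49319806 -114.14730573] ((70.19588470458984, 29.154521942138672), 3.434706449508667)
bar local [-1.19726255e-01 -1.60964249e+02] ((69.02155303955078, 27.296045303344727), 2.1913976669311523)
```

View pics/t7.png

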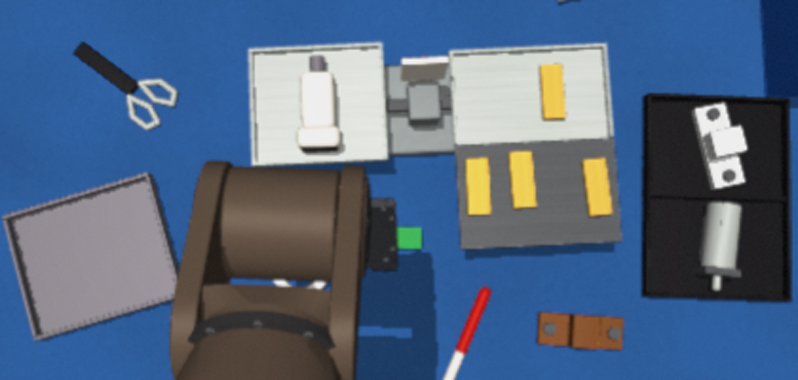

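View pics/s7f.png

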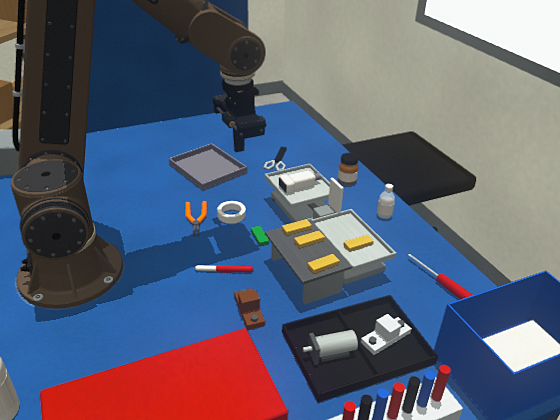

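The beam is level: the rim has shifted −0.02 px from the initial picture, where 12 mm is 3.85 px. The used bar is centred on the pan at local (0,−161), and the three spares have not moved. The probe lies in the load pan, and the tape, scissors and stock tray are untouched. Handing in.

Run:
```python
from cell import env
print(env.job_done(), env.state()["t"])
```

```text
the job is handed in; nothing more can be done
the job is handed in; nothing more can be done
```

I handed the job in at about 11.2 s of the 64 s allowed. The part in the grey tray was the probe, and it weighs as much as one 200 g bar.

I put the probe on the load pan and let go, and the load pan sank. Then I pushed one bar, the third from the left, along the ledge and fully onto the weight pan, and the beam came level.

Last checks before handing in:
- **Beam:** the far rim of the weight pan was within 0.02 px vertically of its first, level picture. That is about 0.1 mm, though the match itself was only moderate (response 0.62).
- **Bars:** the used bar was centred on the pan to within 1 mm in x. The three spare bars measured in their original places on the ledge.
- **Other things:** in the pictures the tape roll (partly hidden in the top view), scissors, green and brown look-alikes and the two parts in the black tray looked unmoved. I did not measure these.
- **Robot:** the fingers were well clear of everything.

While carrying the probe, the wrist force read about 2 N but was noisy (±1 N). It agreed with one bar, but I relied on the beam. The first move call was refused because some keys were missing, and nothing moved.

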